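# Hone the wavy edge of a hull scraper by feel

## Robot

A 6-joint arm with a two-finger parallel gripper is mounted at the origin on the work surface. World frame = base frame: x ahead of the robot, y to its left, z up, the work surface at z = 0. Lengths are in m, angles in degrees, forces in N, time in s.
With the tool pointing down it reaches from about 0.3 to 0.75 m from the base axis. Payload 8.5 kg.
Tool frame: the origin (TCP) lies midway between the tips of the shut fingers; the grasp point (between the pads) lies 19 mm behind it (env.pinch_z is the distance from the TCP to the grasp point, in m); z points along the fingers, y is the line along which they close (so a half turn about z gives the same grasp; the last joint's range is limited). The gripper opens to 85 mm and grips with 20 to 120 N. Pads are 22 mm wide; open, the fingers measure 114 mm over their backs; the gripper's body (76 mm by 85 mm) begins 54 mm behind the grasp point. The pads swing forward as they close: fully open they stand 13 mm farther back than shut.
Start: joints at [-79.945, 21.807, 74.336, -0, 83.858, -12.336], TCP at [0.21, -0.509, 0.231] pointing down, gripper open.
Joint ranges: [-178.18, 178.18], [-50.72, 133.34], [12.68, 142.11], [-81.47, 261.47], [9.98, 163.14], [-165.26, 165.26]. Speed limits (degrees/s): [136.94, 136.94, 180, 180, 180, 180].

## Interface

Orientations are given as a 3x3 rotation matrix whose columns are the frame's x, y, z axes.
In Python, from cell import env, capture gives the robot as it stands. The module is installed in compiled form; this text tells all that it offers.
- The arm moves only by the shell command python3 -m pendant 'ROWS' [OPENING] [FORCE]. ROWS is text: rows parted by semicolons, each of 4 numbers parted by spaces: the shift along the tool's x, y, z in m, then the turn about the tool's z in degrees. A call has 1 to 5 rows; each row shifts and turns the commanded pose from where the row before left it, along the tool's axes as they then stand; what a row does not reach is not made up. A row lasts 1/8 s, in which the tool goes at most 62.5 mm and 10.7 degrees, less where a joint would pass 70% of its speed; a pose out of reach is approached as far as the arm can. A call with a gripper value outside its range is refused whole. OPENING is the opening, from 0 (shut) to 1 (fully open), set as the call begins (- or left out, the last holds). The fingers move at their own pace and stop on an object; FORCE is the grip in N (left out, the last holds). Time passes only in rows, so rows that do not move let the fingers close. It gives the time, the measured TCP pose, the force, the opening and the grip force at its end, in the units of the state.
- env.get_obs(): the state, without advancing time (a new reading comes with each control period).
- capture(name): name is "scene" or "top" or "wrist"; returns a dict with "image" (420x560x3 uint8, red, green, blue), "z_map" (420x560 float32, m along the optical axis (not along the pixel's ray), 0 where there is no reading), "mtx" (3x3 intrinsics, pixels), "pose" (4x4, takes a point from camera to world coordinates); the wrist camera has in their place "tool_from_camera" (4x4, takes a point from camera to tool coordinates, whose origin is the TCP and whose axes are the flange's). Camera axes: x right, y up, looking along -z (the intrinsics and any distortion apply to the point x, -y, -z); pixel columns grow to the right and rows downward; lengths in m; the calibration is good to about 2 mm. A picture is of the moment at which its call begins: read the wrist's pose just before it.
- env.sign_off(): hands the job in; it is judged then, once.
The state is a dict: "t": time; "q": joint angles; "joint_velocities": joint speeds; "joint_torque": joint torques, N m; "eef_pos": TCP position; "eef_rot": TCP orientation; "force": force on the tool from outside, world axes, zero at the start; "torque": the same for the moment, N m; "width": opening from 0.0 (shut) to 1.0 (fully open); "gripper_force": force on a finger pad.
Only numpy, scipy, OpenCV 4.12 (cv2) and the standard library are available. Lean on these libraries where they do the work, as an engineer would, in place of code of your own. Each camera call takes 0.05 s, during which the arm holds its last target. There are 200 camera calls.

## Task

Take the orange-handled round slate hone out of its wooden stand and, holding it upright with the foot of its pin below the blade, run the pin along the whole wavy edge of the scraper blade from the red end to the white end, keeping it gently in contact round all the curves and never pressing hard (not over 12 N). Then stand the hone back down fully in its hole, let go, and leave the other things on the bench undisturbed.

Things in the scene. Friction and masses are not known exactly. Their poses are not given: they have to be found in the camera images.
- hone_center (a point): the round hone, 120 g, upright in its stand: dark slate pin 12 mm in diameter (foot to 64 mm up), brass collar 22 mm across (64 to 70 mm), orange square grip 26 x 26 mm (70 to 115 mm above the foot). This point is on its axis 57.5 mm above the foot, 35 mm below the grip's centre; z runs up the hone, x and y are square to the grip's faces.
- hone_tip (a point): centre of the flat foot of the hone's slate pin
- stand_hole0 (a point): the hone's stand: a dark wooden block 75 x 75 mm, 45 mm high, fixed to the table, with one round hole 18 mm in diameter and 35 mm deep (its floor is 10 mm above the table; the hone's foot rests there). This point is the centre of the hole's mouth.
- mount: fixed frame of the honing fixture that holds a wavy steel scraper blade lying flat. Origin on the table under the middle of the edge as nominally set; +x level, from the edge into the fixture (the way to press), y along the edge, z up. The fixture's base (20 mm high) starts at x = +55 mm; nothing of it is over 70 mm high. The blade in front of that is free underneath.
- edge_nominal (a point): middle of the blade's wavy edge as nominally set, axes as the mount's. The edge is a round bead 6 mm thick, 42 to 48 mm above the table, from y = +90 mm (painted red on top) to y = -90 mm (white). Nominal centre line of the bead in the mount's frame: x = 12 mm * sin(360 deg * y / 140 mm). The real blade is off from this, see the pivot.
- pivot (a point): nominal place of the brass pivot pin near the red end, at x 85, y 72 mm in the mount's frame. The blade was clamped by hand: it is really shifted up to 5 mm along the mount's x and turned up to 0.12 rad about this pin (so up to 20 mm off in x at the white end, 10 mm in y). No listed pose shows this; the edge must be felt. The clamp itself does not give.
- spring (a point): middle of the spring slide that carries blade and clamp (fixed point, 170 mm behind the edge). The blade yields along the mount's +x by 1 mm per 3 N, 7 mm at most, and springs back. The steel is oiled, friction about 0.25. 2 to 8 N of contact force is good honing pressure; more than 12 N is too hard.
- oarlock: bronze oarlock lying flat, U-shaped, about 190 x 110 mm, 25 mm high; leave it alone
- float: green glass fishing float, 100 mm across, in a rope ring, 109 mm high; leave it alone
- whetstone: flat grey slate whetstone, 50 x 140 x 25 mm; leave it alone
- disgorger: yellow plastic hook disgorger, flat, about 175 mm long, 9 mm high; leave it alone
- pirk_a: dull grey lead pirk jig, 100 mm long, 11 mm high; leave it alone
- pirk_b: dull grey lead pirk jig, 120 mm long, 11 mm high; leave it alone
There are look-alikes about, which are no part of the job. What is meant by the part that bears hone_center is not blue or purple, and is the smaller of those in its own colour.

How it is judged:
By the outcome, as a careful person would: the job done as asked, in the order asked, and still so for the second after the job is handed in, with the robot touching nothing.
It also fails if it takes over 72 s, if anything falls off the work surface, if the arm or the gripper's body presses on something with over 40 N, if the wrist force passes 120 N, or if a joint passes its speed limit or range.

## Working session

There is one attempt and no reset: what is moved stays moved. The work goes in short steps, Python scripts to look and compute and a shell command to move; the robot and the scene stay as the last step left them, time stands still between calls to the robot, and variables do not carry over. Pictures are saved under pics/ and viewed, at most 10 in all, crops included, and the job is handed in when it is done.

```bash
mkdir -p pics; cat > h.py <<'E'
import numpy as np, cv2
from cell import env, capture
def pts(c):
    z=c["z_map"]; K=c["mtx"]; v,u=np.mgrid[:420,:560]
    P=np.stack([(u-K[0,2])/K[0,0]*z,-(v-K[1,2])/K[1,1]*z,-z,np.ones_like(z)],-1)
    T=c["pose"] if "pose" in c else c["T"]
    return (P@T.T)[...,:3]
def save(n,im): cv2.imwrite("pics/"+n,cv2.cvtColor(im,cv2.COLOR_RGB2BGR))
E
python3 - <<'E'
from h import *
o=env.get_obs(); print(o["t"],o["eef_pos"],o["eef_rot"],o["force"],o["width"],env.pinch_z)
for n in("top","scene"):
    c=capture(n); save(n+"1.png",c["image"]); np.savez(n+"1.npz",img=c["image"],P=pts(c),z=c["z_map"]); print(c["mtx"],c["pose"])
E
```

```text
0.0 [ 0.2094727  -0.50821383  0.23069584] [[ 9.24597602e-01  3.80945168e-01 -2.32439053e-04]
 [ 3.80945079e-01 -9.24596481e-01  1.48116384e-03]
 [ 3.49329876e-04 -1.45802704e-03 -9.99998876e-01]] [-0.08780208 -0.47320404  0.55234528] 1.0001211912389107 0.0187
[[426.11382886   0.         275.88981464]
 [  0.         426.11382886 212.78657708]
 [  0.           0.           1.        ]] [[ 0.01420091  0.9902219  -0.13877656  0.40592348]
 [-0.99970252  0.01681311  0.0176689  -0.02985444]
 [ 0.0198294   0.13848436  0.99016609  1.28218612]
 [ 0.          0.          0.          1.        ]]
[[513.51340226   0.         278.14588555]
 [  0.         513.51340226 207.44898383]
 [  0.           0.           1.        ]] [[ 0.83798675 -0.36451046  0.40609153  1.08215224]
 [ 0.54540606  0.53543859 -0.64485482 -0.90032852]
 [ 0.01761925  0.76186458  0.64749666  0.90625118]
 [ 0.          0.          0.          1.        ]]
```

View pics/top1.png

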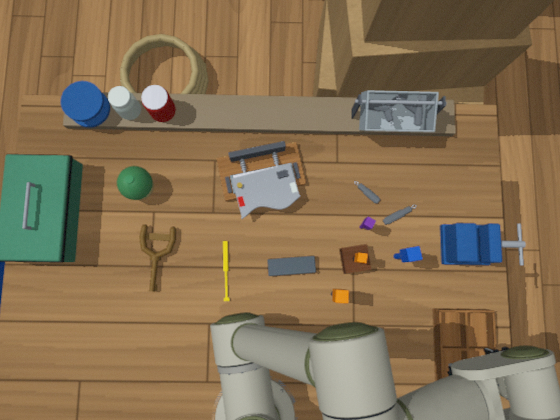

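View pics/scene1.png

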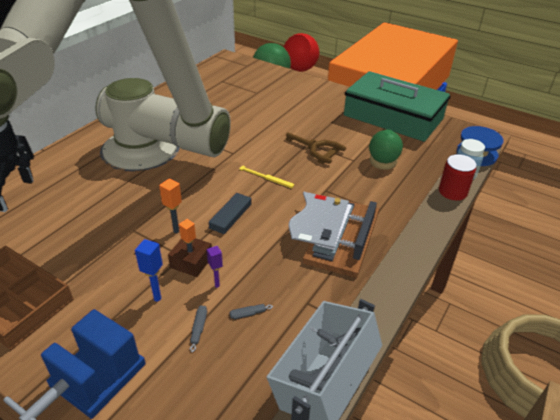

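The top view shows the stand with an orange grip at (361,258), with a larger orange decoy at (341,296). The fixture is at (262,180), with the red end at (241,201), the white end at (293,187), and the edge facing the robot.

```bash
python3 - <<'E'
from h import *
d=np.load("top1.npz"); P=d["P"]; I=d["img"]; hsv=cv2.cvtColor(I,cv2.COLOR_RGB2HSV)
def blob(name,m):
    n,l,s,c=cv2.connectedComponentsWithStats(m.astype(np.uint8))
    for i in range(1,n):
        if s[i,4]>8:
            p=P[l==i]; p=p[p[:,2]>0.0]; 
            if len(p): print(name,s[i],np.median(p,0).round(4),p.min(0).round(3),p.max(0).round(3))
H,S,V=cv2.split(hsv); R=np.zeros(H.shape,bool); R[150:320,210:420]=1
blob("orange",R&(H>8)&(H<20)&(S>220)&(V>180)); blob("red",R&((H<6)|(H>174))&(S>200)&(V>150))
blob("white",R&(S<30)&(V>225)); blob("purple",R&(H>130)&(H<165)&(S>100))
blob("brass",R&(H>20)&(H<33)&(S>120)&(V>150)&(P[...,2]>.03))
for n,(a,b,c,e),lo,hi in(("stand",(240,280,335,385),.035,.055),("base",(140,222,215,312),.012,.028),("blade",(140,222,215,312),.035,.06)):
    q=P[a:b,c:e].reshape(-1,3); q=q[(q[:,2]>lo)&(q[:,2]<hi)]
    r=cv2.minAreaRect((q[:,:2]*1000).astype(np.float32)); print(n,len(q),r,np.median(q[:,2]),cv2.boxPoints(r).round(1).tolist())
E
```

```text
orange [357 253  10  10  63] [ 0.4484 -0.2842  0.1239] [ 0.406 -0.298  0.119] [ 0.462 -0.03   1.282]
orange [335 290  13  13  94] [ 0.3499 -0.2234  0.1528] [ 0.332 -0.24   0.149] [ 0.363 -0.207  0.158]
red [239 197   5   9  28] [0.6118 0.0512 0.0476] [ 0.406 -0.03   0.041] [0.624 0.057 1.282]
purple [360 217  15  13 119] [ 0.5456 -0.3067  0.1127] [ 0.533 -0.323  0.015] [ 0.563 -0.293  0.12 ]
brass [238 183   4   5  16] [0.658  0.0572 0.0568] [0.652 0.052 0.054] [0.664 0.061 0.061]
stand 554 ((450.78466796875, -285.1229553222656), (74.85477447509766, 75.82815551757812), 9.29360580444336) 0.04414047961308387 [[407.70001220703125, -253.8000030517578], [420.0, -328.6000061035156], [493.79998779296875, -316.5], [481.6000061035156, -241.6999969482422]]
base 1594 ((712.5198974609375, -3.282958984375), (135.7509307861328, 250.17437744140625), 13.257723808288574) 0.019069147492603022 [[617.7999877929688, 102.9000015258789], [675.0999755859375, -140.60000610351562], [807.2999877929688, -109.5], [749.9000244140625, 134.0]]
blade 2587 ((671.66064453125, -13.807647705078125), (180.28172302246094, 186.53955078125), 14.176434516906738) 0.0464902800769782 [[561.4000244140625, 54.5], [607.0999755859375, -126.30000305175781], [781.9000244140625, -82.19999694824219], [736.2000122070312, 98.69999694824219]]
```

```bash
python3 -m pendant '0.05 -0.019 -0.016 0;0.056 -0.021 -0.016 0;0.056 -0.021 -0.016 0;0.056 -0.021 -0.016 0;0.05 -0.019 -0.016 0' 0.6 60
python3 - <<'E'
from h import *
o=env.get_obs(); c=capture("wrist"); 
E=np.eye(4);E[:3,:3]=o["eef_rot"];E[:3,3]=o["eef_pos"]; c["T"]=E@c["tool_from_camera"]
P=pts(c); save("w1.png",c["image"]); np.savez("w1.npz",img=c["image"],P=P)
print(o["t"],E.round(4),c["tool_from_camera"].round(3),c["mtx"][0,0])
E
```

```text
t: 0.72
eef_pos: [0.42, -0.3113, 0.3116]
eef_rot: [[0.924, 0.381, -0.0], [0.381, -0.924, 0.0], [-0.0, -0.001, -1.0]]
force: [0.3, -0.2, -0.6]
width: 0.6
gripper_force: 0.0
0.725 [[ 9.245e-01  3.813e-01 -3.000e-04  4.200e-01]
 [ 3.813e-01 -9.245e-01  4.000e-04 -3.113e-01]
 [-1.000e-04 -5.000e-04 -1.000e+00  3.116e-01]
 [ 0.000e+00  0.000e+00  0.000e+00  1.000e+00]] [[ 0.     0.954  0.299  0.076]
 [ 1.    -0.     0.    -0.   ]
 [ 0.     0.299 -0.954 -0.142]
 [ 0.     0.     0.     1.   ]] 299.10673435542407
```

View pics/w1.png

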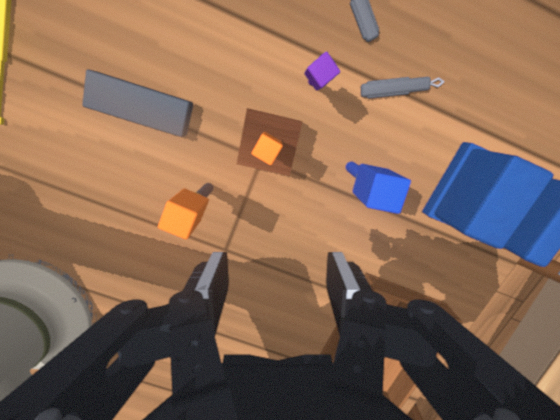

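The wrist view shows the target orange grip at (267,148) on the dark stand. The larger orange decoy is at (183,213), purple at (322,70) and blue at (380,190).

```bash
python3 - <<'E'
from h import *
d=np.load("w1.npz"); P=d["P"]; H,S,V=cv2.split(cv2.cvtColor(d["img"],cv2.COLOR_RGB2HSV))
m=np.zeros(H.shape,bool); m[100:185,225:310]=1
z=P[...,2]
def rect(n,k):
    q=P[k]; r=cv2.minAreaRect((q[:,:2]*1000).astype(np.float32)); print(n,len(q),r,np.median(q[:,2]),q[:,:2].mean(0))
print(z[148,267], P[148,267])
rect("grip",m&(H>6)&(H<22)&(S>200)&(z>.118)&(z<.14)); rect("stand",m&(z>.038)&(z<.052))
e=P[213-60:213+30,150:215].reshape(-1,3)
b=(slice(40,95),slice(300,350)); q=P[b].reshape(-1,3); q=q[q[:,2]>.1]; print("purple",q.mean(0))
E
```

```text
0.12313603183142585 [ 0.45268183 -0.28569378  0.12313603]
grip 0 ((0.0, 0.0), (0.0, 0.0), 0.0) nan [nan nan]
stand 2553 ((450.3808288574219, -285.191650390625), (75.25537109375, 75.16649627685547), 9.638503074645996) 0.04408112928677721 [ 0.45356939 -0.28449633]
purple [ 0.54708941 -0.30895721  0.11760704]
  return _methods._mean(a, axis=axis, dtype=dtype,
  ret = ret.dtype.type(ret / rcount)
<stdin>:6: RuntimeWarning: Mean of empty slice.
  ret = um.true_divide(
```

```bash
python3 - <<'E'
from h import *
d=np.load("w1.npz"); P=d["P"]; z=P[...,2]; print(d["img"][148,267])
m=np.zeros(z.shape,bool); m[125:175,240:300]=1
k=m&(z>.117)&(z<.13); q=P[k]; r=cv2.minAreaRect((q[:,:2]*1000).astype(np.float32)); print(len(q),r,np.median(z[k]),q.mean(0))
R=env.get_obs()["eef_rot"]; print(np.degrees(np.arctan2(R[1,0],R[0,0])))
k=cv2.boxPoints(r); print(k)
E
```

```text
[254 175  82]
572 ((450.7087707519531, -285.2829895019531), (25.908565521240234, 25.932722091674805), 81.68388366699219) 0.12389954598696007 [ 0.45110785 -0.28522919  0.12382601]
22.670929703974988
[[ 436.00513 -296.22568]
 [ 461.66516 -299.97647]
 [ 465.4124  -274.3403 ]
 [ 439.75238 -270.5895 ]]
```

```bash
python3 -m pendant '0.0383 -0.0123 0 0;0 0 0.01 -10;0 0 0.02 -10;0 0 0.02 -10;0 0 0.02 -10'
python3 -m pendant '0 0 0.01 -10;0 0 0 -9;0 0 0 0' 0.6 60
python3 - <<'E'
from h import *
o=env.get_obs(); R=o["eef_rot"]; d=np.array([.4507,-.2853,.079])-o["eef_pos"]; print(o["t"],o["q"],R.T@d,np.degrees(np.arctan2(R[1,0],R[0,0])),R[:,2])
E
```

```text
t: 1.4
eef_pos: [0.4494, -0.287, 0.2403]
eef_rot: [[0.458, 0.889, -0.001], [0.889, -0.458, 0.001], [0.0, -0.001, -1.0]]
force: [0.0, -1.0, 0.3]
width: 0.599
gripper_force: 0.0
t: 1.78
eef_pos: [0.4494, -0.287, 0.231]
eef_rot: [[0.151, 0.989, -0.001], [0.989, -0.151, 0.001], [0.0, -0.001, -1.0]]
force: [0.3, -0.6, -0.1]
width: 0.601
gripper_force: 0.0
1.775 [-4.52952960e+01  2.01587152e+01  7.69830058e+01  1.13092682e-05
  8.29035069e+01 -3.66025588e+01] [0.00184913 0.0010928  0.15198465] 81.30725291273187 [-5.55148888e-04  5.61179377e-04 -9.99999688e-01]
```

```bash
python3 -m pendant '0.0018 0.0011 0.05 0;0 0 0.05 0;0 0 0.04 0;0 0 0.012 0;0 0 0 0'
python3 -m pendant '0 0 0 0;0 0 0 0;0 0 0 0;0 0 0 0' 0 120
python3 -c "
from h import *
c=capture('scene'); save('s2.png',cv2.resize(c['image'][130:330,80:320],None,fx=2.5,fy=2.5))"
```

```text
t: 2.4
eef_pos: [0.4511, -0.2857, 0.0797]
eef_rot: [[0.151, 0.989, 0.0], [0.989, -0.151, -0.0], [-0.0, 0.0, -1.0]]
force: [0.3, 0.2, 0.2]
width: 0.599
gripper_force: 0.0
t: 2.9
eef_pos: [0.4515, -0.286, 0.0811]
eef_rot: [[0.15, 0.989, 0.002], [0.989, -0.15, -0.002], [-0.002, 0.003, -1.0]]
force: [-0.4, 0.8, 6.0]
width: 0.289
gripper_force: 117.3
```

View pics/s2.png

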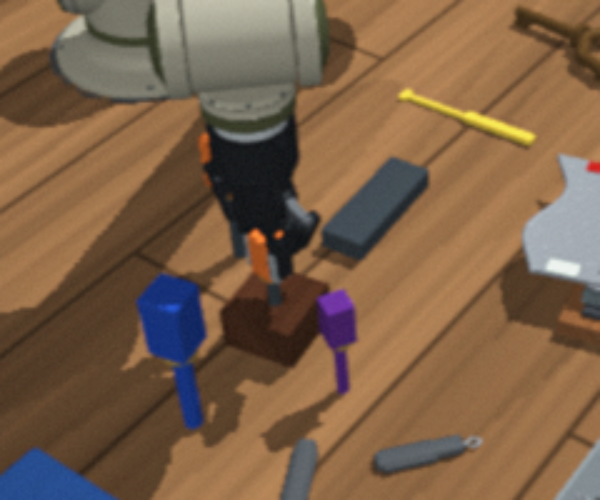

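```bash
python3 -m pendant '0 0 -0.05 0;0 0 -0.05 0;0.035 0.046 0 0;0.035 0.046 0 0;0.034 0.045 0.02 0'
python3 -m pendant '0 0 0 -10.5;0 0 0 -10.5;0 0 0 -0.9;0 0 0 0'
python3 - <<'E'
from h import *
o=env.get_obs(); c=capture("wrist"); 
E=np.eye(4);E[:3,:3]=o["eef_rot"];E[:3,3]=o["eef_pos"]; c["T"]=E@c["tool_from_camera"]
P=pts(c); save("w2.png",c["image"]); np.savez("w2.npz",img=c["image"],P=P,T=c["T"],K=c["mtx"])
print(o["t"],o["force"],np.degrees(np.arctan2(E[1,0],E[0,0])))
E
```

```text
t: 3.58
eef_pos: [0.6042, -0.2025, 0.1617]
eef_rot: [[0.15, 0.989, 0.005], [0.989, -0.15, -0.003], [-0.002, 0.005, -1.0]]
force: [-0.4, 0.1, -0.4]
width: 0.286
gripper_force: 118.0
t: 4.08
eef_pos: [0.6019, -0.2032, 0.1598]
eef_rot: [[-0.227, 0.974, 0.001], [0.974, 0.227, -0.0], [-0.0, 0.0, -1.0]]
force: [0.3, -0.4, -1.5]
width: 0.291
gripper_force: 118.0
4.075 [ 0.27898206 -0.37448409 -1.53323191] 103.09279623343241
```

View pics/w2.png

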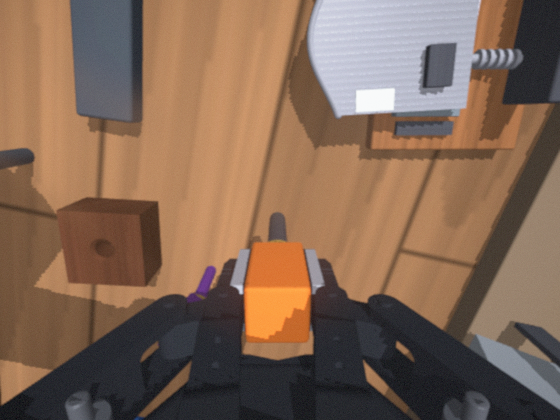

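The wrist view shows the hone held upright. The blade's white end is at (375,100) and the edge runs up from about (335,112) via (310,50), so I must move along +y to see the rest.

```bash
python3 -m pendant '0.05 -0.02 0 0;0.05 -0.02 0 0;0.03 -0.01 0 0;0 0 0 0'
python3 - <<'E'
from h import *
o=env.get_obs(); c=capture("wrist"); 
E=np.eye(4);E[:3,:3]=o["eef_rot"];E[:3,3]=o["eef_pos"]; c["T"]=E@c["tool_from_camera"]
P=pts(c); save("w3.png",c["image"]); np.savez("w3.npz",img=c["image"],P=P,T=c["T"],K=c["mtx"])
for f in("w2","w3"):
    P=np.load(f+".npz")["P"]; z=P[...,2]; I=np.load(f+".npz")["img"]
    k=(z>.035)&(z<.055); q=P[k]; print(f,len(q),np.median(q[:,2]))
E
```

```text
t: 4.62
eef_pos: [0.5225, -0.0867, 0.16]
eef_rot: [[-0.23, 0.973, 0.0], [0.973, 0.23, 0.0], [-0.0, 0.0, -1.0]]
force: [0.6, -0.4, -0.3]
width: 0.292
gripper_force: 118.1
w2 27057 0.04622096388305186
w3 31338 0.04651180822339476
```

View pics/w3.png

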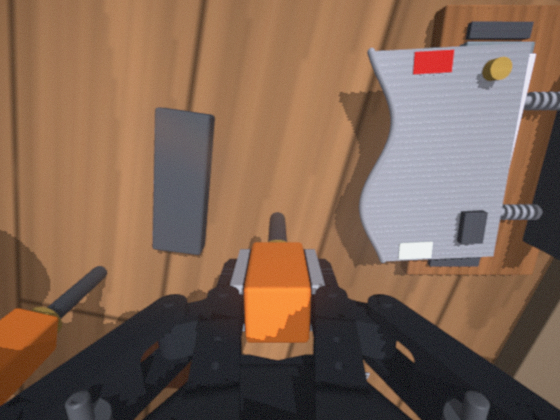

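The whole blade shows: red end tip at (371,52), concave at (390,130), convex at (362,205), white end at about (383,261), pivot at (497,68).

```bash
cat > fit.py <<'E'
from h import *
from scipy.optimize import least_squares
d=np.load("w3.npz"); P=d["P"]; T=d["T"]; K=d["K"]; z=P[...,2]
m=((z>.036)&(z<.056)); m[:, :340]=0; m[:40]=0; m[275:]=0
n,l,s,_=cv2.connectedComponentsWithStats(m.astype(np.uint8)); m=l==1+np.argmax(s[1:,4])
rows=[r for r in range(420) if m[r].any()]; print("rows",rows[0],rows[-1])
E=[]
for r in rows:
    u=np.argmax(m[r])-.5; ray=T[:3,:3]@np.array([(u-K[0,2])/K[0,0],-(r-K[1,2])/K[1,1],-1]); t=(.045-T[2,3])/ray[2]; E.append((T[:3,3]+t*ray)[:2])
E=np.array(E)
a=np.radians(13.26); o=np.array([.5928,-.0315]); M=np.array([[np.cos(a),-np.sin(a)],[np.sin(a),np.cos(a)]])
Em=(E-o)@M*1000   # mount frame mm (approx)
yy=np.linspace(-90,90,721); k=2*np.pi/140
def curve(off,y=yy):
    c=np.c_[12*np.sin(k*y),y]; t=np.c_[12*k*np.cos(k*y),np.ones_like(y)]; t/=np.linalg.norm(t,axis=1)[:,None]
    return c+off*np.c_[-t[:,1],t[:,0]]
def rt(p,C):
    c,s=np.cos(p[2]),np.sin(p[2]); return C@np.array([[c,-s],[s,c]]).T+p[:2]
if __name__=="__main__":
    from scipy.spatial import cKDTree
    I=(Em[:,1]>np.percentile(Em[:,1],4))&(Em[:,1]<np.percentile(Em[:,1],96))
    f=lambda p: cKDTree(rt(p,curve(3))).query(Em[I])[0]
    def g(p):
        C=rt(p,curve(3)); return Em[I][:,0]-np.interp(Em[I][:,1],C[:,1],C[:,0])
    r=least_squares(g,[0,0,0],x_scale=[1,1,.01]); print(r.x,np.std(r.fun),np.abs(r.fun).max())
    C=rt(r.x,curve(0)); print("ends red,white mount",C[-1],C[0],"observed",Em[0],Em[-1]); np.save("p.npy",r.x)
    b=(z>.012)&(z<.028); q=P[b]; h,_,w,_=cv2.minAreaRect((q[:,:2]*1000).astype(np.float32)),0,0,0; print(h)
    print("yellow",(P[68,497,:2]-o)@M*1000,P[68,497,2])
E
python3 fit.py
```

```text
rows 43 262
[ 4.15976987 -4.32749532  0.05407592] 0.2614438940308517 1.0984542863295372
ends red,white mount [-10.07295504  85.03385566] [ 18.39249479 -93.6888463 ] observed [100.44523892  90.72835179] [ 16.09693273 -96.04133305]
((635.399169921875, -59.1326904296875), (373.5251770019531, 568.294189453125), 86.5435791015625)
yellow [84.37347343 71.89377845] 0.05467532268870223
```

```bash
cat > nxt.py <<'E'
import sys
from fit import *
# usage: nxt.py bias_mm comp_mm z_m s1 s2 ...   -> rows (m, tool frame) from measured pose through params s
p=np.load("p.npy"); b,comp,zt=map(float,sys.argv[1:4]); S=list(map(float,sys.argv[4:]))
ob=env.get_obs(); R=ob["eef_rot"]; x=(np.array(ob["eef_pos"][:2])-o)@M*1000; F=np.array(ob["force"][:2])@M
ss=np.linspace(-95,95,3801); Q=rt(p,curve(9,ss)); cp=x[0]-np.interp(x[1],Q[:,1],Q[:,0])-b
print("t %.2f s=%.1f mount %.1f %.1f z %.4f F %.1f %.1f Fz %.1f |F| %.1f comp_pred %.2f surf_err(F/3) %.2f tilt %.3f %.3f yaw %.2f"%(ob["t"],np.interp(x[1],Q[:,1],ss),*x,ob["eef_pos"][2],*F,ob["force"][2],np.hypot(*F),cp,cp-F[0]/-3,R[0,2],R[1,2],np.degrees(np.arctan2(R[1,0],R[0,0]))-103.26))
Rm=R[:2,:2]; cur=np.array(ob["eef_pos"],float); out=[]
for s in S:
    q=rt(p,curve(9,np.array([s])))[0]+[b+comp,0]; w=np.r_[(q/1000)@M.T+o,zt]; d=R.T@(w-cur); out.append("%.4f %.4f %.4f 0"%tuple(d)); cur=w
print(";".join(out))
E
python3 nxt.py 0 -12 .16 88; python3 nxt.py 0 -12 .081 88
```

```text
rows 43 262
t 4.67 s=-33.8 mount -80.5 -39.0 z 0.1600 F 0.3 -0.2 Fz -0.9 |F| 0.4 comp_pred -65.48 surf_err(F/3) -65.37 tilt 0.001 -0.001 yaw -0.01
0.1184 0.0509 -0.0001 0
rows 43 262
t 4.67 s=-33.8 mount -80.5 -39.0 z 0.1600 F 0.3 -0.2 Fz -0.9 |F| 0.4 comp_pred -65.48 surf_err(F/3) -65.37 tilt 0.001 -0.001 yaw -0.01
0.1185 0.0508 0.0789 0
```

```bash
sed -i 's/^rows=\(.*\); print.*/rows=\1/' fit.py; python3 -m pendant '0.045 0.02 0 0;0.045 0.02 0 0;0.0284 0.0109 0 0;0 0 0.04 0;0 0 0.039 0'; python3 -m pendant '0 0 0 0;0 0 0 0'; python3 nxt.py 0 -4 .081 88 88; python3 nxt.py 0 0 .081 88
```

```text
t: 5.3
eef_pos: [0.5468, 0.0383, 0.0794]
eef_rot: [[-0.229, 0.974, 0.002], [0.974, 0.229, -0.0], [-0.001, 0.002, -1.0]]
force: [0.4, 0.2, -1.0]
width: 0.286
gripper_force: 118.1
t: 5.55
eef_pos: [0.5469, 0.0381, 0.0816]
eef_rot: [[-0.229, 0.973, 0.002], [0.973, 0.229, -0.0], [-0.001, 0.002, -1.0]]
force: [0.8, -0.2, 0.7]
width: 0.289
gripper_force: 118.1
t 5.55 s=86.9 mount -28.7 78.3 z 0.0816 F 0.8 -0.4 Fz 0.7 |F| 0.8 comp_pred -11.69 surf_err(F/3) -11.44 tilt 0.002 -0.000 yaw -0.04
0.0012 0.0072 0.0007 0;0.0000 0.0000 0.0000 0
t 5.55 s=86.9 mount -28.7 78.3 z 0.0816 F 0.8 -0.4 Fz 0.7 |F| 0.8 comp_pred -11.69 surf_err(F/3) -11.44 tilt 0.002 -0.000 yaw -0.04
0.0012 0.0112 0.0007 0
```

```bash
python3 -m pendant '0.0012 0.0078 0 0;0 0.001 0 0;0 0.001 0 0;0 0 0 0'; python3 nxt.py 0 0 .081 88;  python3 -m pendant '0 0.001 0 0;0 0 0 0'; python3 nxt.py 0 0 .081 88
```

```text
t: 6.05
eef_pos: [0.555, 0.0422, 0.0805]
eef_rot: [[-0.23, 0.973, 0.0], [0.973, 0.23, -0.0], [-0.0, 0.0, -1.0]]
force: [0.6, 0.9, -1.4]
width: 0.294
gripper_force: 118.1
t 6.05 s=88.9 mount -19.9 80.5 z 0.0805 F 0.8 0.7 Fz -1.4 |F| 1.1 comp_pred -1.97 surf_err(F/3) -1.71 tilt 0.000 -0.000 yaw 0.03
-0.0010 0.0024 -0.0005 0
t: 6.3
eef_pos: [0.556, 0.0425, 0.0803]
eef_rot: [[-0.23, 0.973, -0.0], [0.973, 0.23, 0.0], [0.0, 0.0, -1.0]]
force: [-0.1, 0.5, -0.9]
width: 0.292
gripper_force: 118.1
t 6.30 s=88.9 mount -18.9 80.4 z 0.0803 F -0.0 0.5 Fz -0.9 |F| 0.5 comp_pred -0.98 surf_err(F/3) -0.98 tilt -0.000 0.000 yaw 0.03
-0.0009 0.0014 -0.0007 0
```

```bash
for i in 1; do python3 -m pendant '0 0.001 0 0;0 0 0 0' >/dev/null; python3 nxt.py 0 0 .081 88; python3 -m pendant '0 0.001 0 0;0 0 0 0'>/dev/null; python3 nxt.py 0 0 .081 88; done
```

```text
t 6.55 s=88.8 mount -17.9 80.4 z 0.0803 F 0.7 -0.6 Fz -0.7 |F| 0.9 comp_pred 0.05 surf_err(F/3) 0.28 tilt 0.000 0.000 yaw 0.03
-0.0009 0.0004 -0.0007 0
t 6.80 s=88.8 mount -16.9 80.4 z 0.0803 F -0.0 0.5 Fz -0.3 |F| 0.5 comp_pred 1.04 surf_err(F/3) 1.04 tilt -0.000 -0.000 yaw 0.03
-0.0009 -0.0006 -0.0007 0
```

```bash
python3 -m pendant '0 0.001 0 0;0 0 0 0' >/dev/null; python3 nxt.py 0 0 .081 88; python3 -m pendant '0 0.0005 0 0;0 0 0 0'>/dev/null; python3 nxt.py 0 0 .081 88
```

```text
t 7.05 s=88.9 mount -15.9 80.4 z 0.0803 F -0.1 -0.4 Fz -0.9 |F| 0.4 comp_pred 2.06 surf_err(F/3) 2.02 tilt 0.000 -0.000 yaw 0.03
-0.0009 -0.0017 -0.0007 0
t 7.30 s=88.9 mount -15.5 80.5 z 0.0803 F -1.0 0.5 Fz -1.1 |F| 1.1 comp_pred 2.41 surf_err(F/3) 2.08 tilt -0.000 -0.000 yaw 0.03
-0.0010 -0.0020 -0.0007 0
```

```bash
python3 -m pendant '0 0.0007 0 0;0 0 0 0' >/dev/null; python3 nxt.py 0 0 .081 88; python3 -m pendant '0 0.0007 0 0;0 0 0 0'>/dev/null; python3 nxt.py 0 0 .081 88
```

```text
t 7.55 s=88.9 mount -14.9 80.5 z 0.0803 F -1.1 0.1 Fz -1.3 |F| 1.1 comp_pred 2.99 surf_err(F/3) 2.63 tilt -0.001 -0.000 yaw 0.04
-0.0010 -0.0026 -0.0007 0
t 7.80 s=88.9 mount -14.3 80.5 z 0.0802 F -4.0 -0.6 Fz -0.9 |F| 4.0 comp_pred 3.61 surf_err(F/3) 2.29 tilt -0.001 -0.000 yaw 0.04
-0.0010 -0.0032 -0.0008 0
```

```bash
python3 nxt.py 2.3 1.4 .080 90 91 91 90 89
```

```text
t 7.80 s=88.9 mount -14.3 80.5 z 0.0802 F -4.0 -0.6 Fz -0.9 |F| 4.0 comp_pred 1.31 surf_err(F/3) -0.01 tilt -0.001 -0.000 yaw 0.04
0.0012 -0.0004 0.0002 0;0.0011 -0.0004 0.0000 0;0.0000 0.0000 0.0000 0;-0.0011 0.0004 -0.0000 0;-0.0011 0.0005 -0.0000 0
```

```bash
python3 -m pendant '0.0012 -0.0004 0 0;0.0012 -0.0004 0 0;0 0 0 0'>/dev/null; python3 nxt.py 2.3 1.4 .080 90 88 86 84 82
```

```text
t 8.18 s=91.2 mount -15.0 83.1 z 0.0803 F -1.9 0.3 Fz -0.5 |F| 1.9 comp_pred 1.68 surf_err(F/3) 1.05 tilt -0.001 0.000 yaw 0.03
-0.0014 0.0003 0.0003 0;-0.0022 0.0009 -0.0000 0;-0.0022 0.0010 -0.0000 0;-0.0022 0.0010 -0.0000 0;-0.0021 0.0011 -0.0000 0
```

```bash
python3 -m pendant '-0.0003 0.0006 0 0;0 0 0 0'>/dev/null; python3 nxt.py 2.3 1.6 .080 90;  python3 -m pendant '-0.0015 0.0005 0 0;-0.0015 0.0006 0 0;-0.0015 0.0007 0 0;-0.0015 0.0007 0 0'>/dev/null; python3 nxt.py 2.3 1.6 .080 82 80 78 76 74
```

```text
t 8.43 s=91.0 mount -14.5 82.8 z 0.0802 F -4.0 -0.2 Fz -0.5 |F| 4.0 comp_pred 2.08 surf_err(F/3) 0.76 tilt -0.001 0.000 yaw 0.04
-0.0011 -0.0000 0.0002 0
t 8.93 s=85.2 mount -11.8 76.4 z 0.0803 F -5.0 0.6 Fz -1.1 |F| 5.0 comp_pred 1.99 surf_err(F/3) 0.33 tilt -0.000 0.000 yaw 0.03
-0.0034 0.0013 0.0003 0;-0.0021 0.0011 -0.0000 0;-0.0021 0.0012 -0.0000 0;-0.0020 0.0012 -0.0000 0;-0.0020 0.0012 -0.0000 0
```

```bash
python3 -m pendant '-0.0025 0.0011 0 0;-0.0025 0.0013 0 0;-0.0025 0.0014 0 0;-0.0025 0.0014 0 0'>/dev/null; python3 nxt.py 2.5 1.6 .080 73 71 69 67 65
```

```text
t 9.43 s=75.5 mount -6.4 66.3 z 0.0803 F -5.0 -0.5 Fz -1.6 |F| 5.0 comp_pred 1.67 surf_err(F/3) 0.01 tilt -0.000 -0.000 yaw 0.03
-0.0025 0.0014 0.0003 0;-0.0020 0.0012 0.0000 0;-0.0019 0.0012 0.0000 0;-0.0019 0.0012 0.0000 0;-0.0019 0.0011 0.0000 0
```

Model and force agree; continuing.

```bash
python3 -m pendant '-0.0025 0.0014 0 0;-0.002 0.0012 0 0;-0.0019 0.0012 0 0;-0.0019 0.0012 0 0;-0.0019 0.0011 0 0'>/dev/null; python3 nxt.py 2.5 1.6 .080 62.5 60 57.5 55 52.5
```

```text
t 10.05 s=65.2 mount -0.4 56.3 z 0.0803 F -5.5 -0.5 Fz -1.8 |F| 5.5 comp_pred 1.64 surf_err(F/3) -0.19 tilt -0.000 0.000 yaw 0.03
-0.0025 0.0014 0.0003 0;-0.0023 0.0013 -0.0000 0;-0.0022 0.0012 -0.0000 0;-0.0022 0.0011 -0.0000 0;-0.0022 0.0010 -0.0000 0
```

```bash
python3 -m pendant '-0.0025 0.0013 0 0;-0.0023 0.0013 0 0;-0.0022 0.0012 0 0;-0.0022 0.001 0 0;-0.0022 0.0009 0 0'>/dev/null; python3 nxt.py 2.4 1.5 .080 50 47.5 45 42.5 40
```

```text
t 10.68 s=52.4 mount 5.4 44.8 z 0.0803 F -4.4 0.3 Fz -0.8 |F| 4.4 comp_pred 1.42 surf_err(F/3) -0.06 tilt 0.000 0.000 yaw 0.03
-0.0020 0.0009 0.0003 0;-0.0021 0.0008 0.0000 0;-0.0020 0.0006 0.0000 0;-0.0020 0.0005 0.0000 0;-0.0020 0.0004 -0.0000 0
```

```bash
python3 -m pendant '-0.002 0.0009 0 0;-0.0021 0.0008 0 0;-0.002 0.0006 0 0;-0.002 0.0005 0 0;-0.002 0.0004 0 0'>/dev/null; python3 nxt.py 2.4 1.5 .080 37.5 35 32.5 30 27.5
```

```text
t 11.30 s=40.2 mount 8.6 34.8 z 0.0803 F -3.7 1.2 Fz -0.9 |F| 3.9 comp_pred 1.40 surf_err(F/3) 0.16 tilt 0.000 0.000 yaw 0.03
-0.0021 0.0004 0.0003 0;-0.0020 0.0002 -0.0000 0;-0.0020 0.0000 -0.0000 0;-0.0020 -0.0001 -0.0000 0;-0.0020 -0.0002 -0.0000 0
```

```bash
python3 -m pendant '-0.0021 0.0004 0 0;-0.002 0.0003 0 0;-0.002 0.0001 0 0;-0.002 -0.0001 0 0;-0.002 -0.0002 0 0'>/dev/null; python3 nxt.py 2.4 1.6 .080 25 22.5 20 17.5 15
```

```text
t 11.93 s=27.4 mount 9.0 24.7 z 0.0803 F -3.3 1.8 Fz 0.2 |F| 3.8 comp_pred 1.58 surf_err(F/3) 0.47 tilt -0.000 0.000 yaw 0.03
-0.0019 -0.0003 0.0003 0;-0.0021 -0.0004 -0.0000 0;-0.0021 -0.0005 -0.0000 0;-0.0022 -0.0007 -0.0000 0;-0.0023 -0.0008 -0.0000 0
```

```bash
python3 -m pendant '-0.0019 -0.0001 0 0;-0.0021 -0.0003 0 0;-0.0021 -0.0004 0 0;-0.0022 -0.0006 0 0;-0.0023 -0.0008 0 0'>/dev/null; python3 nxt.py 2.6 1.6 .080 12.5 10 7.5 5 2.5
```

```text
t 12.55 s=15.2 mount 6.7 14.3 z 0.0802 F -3.5 4.1 Fz 0.1 |F| 5.4 comp_pred 1.70 surf_err(F/3) 0.54 tilt -0.000 0.000 yaw 0.03
-0.0025 -0.0010 0.0002 0;-0.0024 -0.0010 -0.0000 0;-0.0024 -0.0010 -0.0000 0;-0.0025 -0.0011 -0.0000 0;-0.0025 -0.0012 -0.0000 0
```

```bash
python3 -m pendant '-0.0025 -0.0009 0 0;-0.0024 -0.001 0 0;-0.0024 -0.001 0 0;-0.0025 -0.0011 0 0;-0.0025 -0.0012 0 0'>/dev/null; python3 nxt.py 2.6 1.6 .080 0 -2.5 -5 -7.5 -10
```

```text
t 13.18 s=2.5 mount 1.6 2.1 z 0.0803 F -4.5 4.2 Fz -1.1 |F| 6.2 comp_pred 1.74 surf_err(F/3) 0.24 tilt -0.000 0.001 yaw 0.03
-0.0026 -0.0014 0.0003 0;-0.0026 -0.0012 -0.0000 0;-0.0026 -0.0012 -0.0000 0;-0.0027 -0.0012 -0.0000 0;-0.0027 -0.0012 -0.0000 0
```

```bash
python3 -m pendant '-0.0026 -0.0013 0 0;-0.0026 -0.0012 0 0;-0.0026 -0.0012 0 0;-0.0027 -0.0012 0 0;-0.0027 -0.0012 0 0'>/dev/null; python3 nxt.py 2.6 1.6 .080 -12.5 -15 -17.5 -20 -22.5
```

```text
t 13.80 s=-10.1 mount -4.5 -11.2 z 0.0803 F -3.4 4.1 Fz -1.0 |F| 5.4 comp_pred 1.72 surf_err(F/3) 0.59 tilt -0.000 0.001 yaw 0.03
-0.0027 -0.0012 0.0003 0;-0.0028 -0.0011 -0.0000 0;-0.0028 -0.0010 -0.0000 0;-0.0029 -0.0009 -0.0000 0;-0.0029 -0.0007 -0.0000 0
```

```bash
python3 -m pendant '-0.0027 -0.0011 0 0;-0.0028 -0.0011 0 0;-0.0028 -0.001 0 0;-0.0029 -0.0009 0 0;-0.0029 -0.0007 0 0'>/dev/null; python3 nxt.py 2.6 1.6 .080 -25 -27.5 -30 -32.5 -35
```

```text
t 14.43 s=-22.6 mount -9.4 -25.5 z 0.0803 F -4.8 2.9 Fz -0.5 |F| 5.6 comp_pred 1.57 surf_err(F/3) -0.03 tilt -0.000 0.000 yaw 0.03
-0.0028 -0.0005 0.0003 0;-0.0030 -0.0005 -0.0000 0;-0.0030 -0.0003 -0.0000 0;-0.0030 -0.0001 -0.0000 0;-0.0030 0.0001 -0.0000 0
```

```bash
python3 -m pendant '-0.0028 -0.0005 0 0;-0.003 -0.0005 0 0;-0.003 -0.0003 0 0;-0.003 -0.0001 0 0;-0.003 0.0001 0 0'>/dev/null; python3 nxt.py 2.6 1.6 .080 -37.5 -40 -42.5 -45 -47.5
```

```text
t 15.05 s=-35.1 mount -10.8 -40.5 z 0.0803 F -5.2 3.0 Fz -1.3 |F| 6.0 comp_pred 1.53 surf_err(F/3) -0.21 tilt -0.001 -0.000 yaw 0.03
-0.0029 0.0003 0.0003 0;-0.0030 0.0004 -0.0000 0;-0.0030 0.0006 -0.0000 0;-0.0029 0.0008 -0.0000 0;-0.0029 0.0009 -0.0000 0
```

```bash
python3 -m pendant '-0.0029 0.0002 0 0;-0.003 0.0004 0 0;-0.003 0.0006 0 0;-0.0029 0.0008 0 0;-0.0029 0.0009 0 0'>/dev/null; python3 nxt.py 2.5 1.6 .080 -50 -52.5 -55 -57.5 -60
```

```text
t 15.68 s=-47.8 mount -7.8 -55.5 z 0.0803 F -4.5 -0.4 Fz -1.7 |F| 4.5 comp_pred 1.52 surf_err(F/3) 0.01 tilt -0.000 -0.001 yaw 0.03
-0.0025 0.0010 0.0003 0;-0.0028 0.0012 0.0000 0;-0.0027 0.0013 0.0000 0;-0.0027 0.0013 0.0000 0;-0.0026 0.0014 0.0000 0
```

```bash
python3 -m pendant '-0.0025 0.001 0 0;-0.0028 0.0012 0 0;-0.0027 0.0013 0 0;-0.0027 0.0013 0 0;-0.0026 0.0014 0 0'>/dev/null; python3 nxt.py 2.5 1.6 .080 -62.5 -65 -67.5 -70 -72.5
```

```text
t 16.30 s=-60.1 mount -1.6 -69.0 z 0.0803 F -5.4 -1.2 Fz -0.8 |F| 5.5 comp_pred 1.51 surf_err(F/3) -0.28 tilt -0.000 -0.001 yaw 0.02
-0.0024 0.0015 0.0004 0;-0.0025 0.0015 0.0000 0;-0.0025 0.0015 0.0000 0;-0.0024 0.0015 0.0000 0;-0.0024 0.0015 0.0000 0
```

```bash
python3 -m pendant '-0.0024 0.0013 0 0;-0.0025 0.0015 0 0;-0.0025 0.0015 0 0;-0.0024 0.0015 0 0;-0.0024 0.0015 0 0'>/dev/null; python3 nxt.py 2.4 1.6 .080 -75 -77.5 -80 -82.5 -85
```

```text
t 16.93 s=-72.6 mount 5.8 -81.4 z 0.0804 F -5.3 -0.7 Fz -0.4 |F| 5.3 comp_pred 1.56 surf_err(F/3) -0.20 tilt 0.000 -0.001 yaw 0.02
-0.0023 0.0014 0.0004 0;-0.0023 0.0014 0.0000 0;-0.0023 0.0013 0.0000 0;-0.0022 0.0012 0.0000 0;-0.0022 0.0011 0.0000 0
```

```bash
python3 -m pendant '-0.0023 0.0013 0 0;-0.0023 0.0014 0 0;-0.0023 0.0013 0 0;-0.0022 0.0012 0 0;-0.0022 0.0011 0 0'>/dev/null; python3 nxt.py 2.4 1.6 .080 -87.5 -89.5 -91 -92
```

```text
t 17.55 s=-84.8 mount 12.0 -92.6 z 0.0804 F -5.2 0.4 Fz -0.7 |F| 5.2 comp_pred 1.53 surf_err(F/3) -0.20 tilt -0.000 -0.001 yaw 0.02
-0.0023 0.0011 0.0004 0;-0.0017 0.0007 0.0000 0;-0.0013 0.0005 0.0000 0;-0.0008 0.0003 0.0000 0
```

```bash
python3 -m pendant '-0.0023 0.001 0 0;-0.0017 0.0007 0 0;-0.0013 0.0005 0 0;0 0 0 0'>/dev/null; python3 nxt.py 2.4 1.6 .080 -91; python3 -m pendant '-0.001 0.0004 0 0;-0.0005 0.0001 0 0;0 0 0 0'>/dev/null; python3 nxt.py 2.4 1.6 .080 -92
```

```text
t 18.05 s=-91.2 mount 14.5 -98.0 z 0.0805 F -4.7 -1.7 Fz -1.2 |F| 5.0 comp_pred 1.66 surf_err(F/3) 0.08 tilt 0.001 -0.002 yaw 0.02
0.0002 -0.0001 0.0005 0
t 18.43 s=-92.3 mount 15.0 -98.9 z 0.0804 F -5.0 -2.7 Fz -1.7 |F| 5.7 comp_pred 1.82 surf_err(F/3) 0.16 tilt 0.000 -0.001 yaw 0.03
0.0002 -0.0003 0.0004 0
```

```bash
python3 -m pendant '0 -0.01 0 0;0 -0.02 0 0;0 0 -0.05 0;0 0 -0.05 10.5;0 0 0 10.5'; python3 -m pendant '0 0 0 0.8;0 0 0 0' ; python3 - <<'E'
from h import *
o=env.get_obs(); R=o["eef_rot"]; print(R.T@(np.array([.4515,-.286,.18])-o["eef_pos"]),np.degrees(np.arctan2(R[1,0],R[0,0])))
E
```

```text
t: 19.05
eef_pos: [0.6024, -0.1312, 0.1852]
eef_rot: [[0.14, 0.99, 0.01], [0.99, -0.14, -0.003], [-0.002, 0.01, -1.0]]
force: [0.4, 0.4, -1.5]
width: 0.287
gripper_force: 118.4
t: 19.3
eef_pos: [0.6005, -0.1307, 0.1797]
eef_rot: [[0.145, 0.989, -0.0], [0.989, -0.145, 0.001], [0.001, -0.001, -1.0]]
force: [-0.5, 0.5, -0.7]
width: 0.289
gripper_force: 118.4
[-0.17524122 -0.12494588 -0.00030838] 81.67644770989328
```

```bash
python3 -m pendant '-0.045 -0.032 0 0;-0.045 -0.032 0 0;-0.045 -0.032 0 0;-0.04 -0.029 0 0;0 0 0 0'; python3 - <<'E'
from h import *
o=env.get_obs(); R=o["eef_rot"]; print(R.T@(np.array([.4515,-.286,.12])-o["eef_pos"]),np.degrees(np.arctan2(R[1,0],R[0,0])))
c=capture("wrist"); save("w4.png",c["image"])
E
```

```text
t: 19.92
eef_pos: [0.4494, -0.2874, 0.1799]
eef_rot: [[0.15, 0.989, -0.001], [0.989, -0.15, 0.0], [0.0, -0.001, -1.0]]
force: [0.0, 0.2, -0.8]
width: 0.288
gripper_force: 118.5
[0.00169089 0.00194575 0.05988897] 81.3917287731586
```

View pics/w4.png

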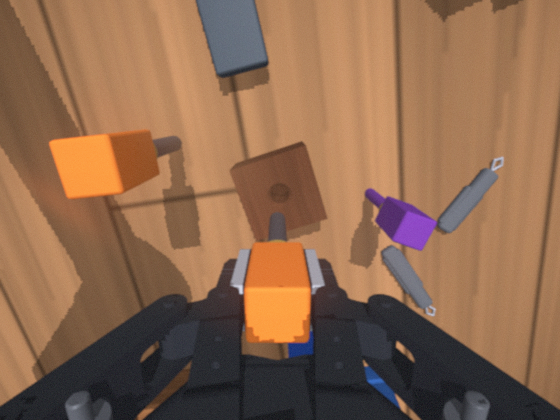

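The pin hangs straight at (278,225), in line with the hole at (280,192); the neighbours are undisturbed.

```bash
python3 -m pendant '0.0017 0.0019 0.03 0;0 0 0.025 0;0 0 0 0;0 0 0 0' ; python3 - <<'E'
from h import *
o=env.get_obs(); R=o["eef_rot"]; print(R.T@(np.array([.4515,-.286,.081])-o["eef_pos"]),o["torque"])
E
```

```text
t: 20.48
eef_pos: [0.4541, -0.2839, 0.1261]
eef_rot: [[0.146, 0.989, 0.001], [0.989, -0.146, -0.001], [-0.001, 0.001, -1.0]]
force: [-0.1, 0.3, -0.5]
width: 0.291
gripper_force: 118.5
[-0.00247345 -0.00234072  0.04513625] [ 0.00943624 -0.01809436  0.03569485]
```

```bash
python3 -m pendant '-0.0025 -0.0023 0 0;0 0 0 0;0 0 0 0' ; python3 -m pendant '0 0 0.015 0;0 0 0.01 0;0 0 0 0'; python3 - <<'E'
from h import *
o=env.get_obs(); R=o["eef_rot"]; print(R.T@(np.array([.4515,-.286,.081])-o["eef_pos"]),o["torque"])
E
```

```text
t: 20.85
eef_pos: [0.4507, -0.2863, 0.1257]
eef_rot: [[0.148, 0.989, 0.0], [0.989, -0.148, -0.0], [-0.0, 0.0, -1.0]]
force: [0.2, 0.6, -0.7]
width: 0.288
gripper_force: 118.5
t: 21.22
eef_pos: [0.4504, -0.286, 0.0997]
eef_rot: [[0.148, 0.989, -0.001], [0.989, -0.148, 0.001], [0.001, -0.001, -1.0]]
force: [-0.4, 0.3, -0.6]
width: 0.291
gripper_force: 118.5
[0.00014007 0.00108717 0.01874472] [-0.0363215   0.03294234 -0.00503952]
```

```bash
python3 -m pendant '0 0.0008 0.009 0;0 0 0.007 0;0 0 0 0' ; python3 -m pendant '0 0 0.001 0;0 0 0.001 0;0 0 0 0'
```

```text
t: 21.6
eef_pos: [0.4512, -0.2861, 0.0837]
eef_rot: [[0.148, 0.989, -0.001], [0.989, -0.148, 0.001], [0.001, -0.001, -1.0]]
force: [-0.4, -0.1, -0.5]
width: 0.29
gripper_force: 118.5
t: 21.98
eef_pos: [0.4515, -0.2863, 0.0824]
eef_rot: [[0.148, 0.989, 0.0], [0.989, -0.148, -0.0], [-0.0, 0.0, -1.0]]
force: [0.8, 0.0, 0.4]
width: 0.295
gripper_force: 118.5
```

```bash
python3 -m pendant '0 0 0.001 0;0 0 0 0' ; python3 -m pendant '0 0 0.0008 0;0 0 0 0'
```

```text
t: 22.22
eef_pos: [0.4514, -0.2863, 0.0813]
eef_rot: [[0.148, 0.989, -0.0], [0.989, -0.148, 0.0], [0.0, -0.0, -1.0]]
force: [-0.1, 0.1, -0.7]
width: 0.288
gripper_force: 118.5
t: 22.48
eef_pos: [0.4515, -0.2864, 0.0811]
eef_rot: [[0.148, 0.989, 0.0], [0.989, -0.148, -0.0], [-0.0, 0.0, -1.0]]
force: [-1.2, 0.2, 5.6]
width: 0.289
gripper_force: 119.5
```

Seated on the hole's floor. Release and withdraw.

```bash
python3 -m pendant '0 0 0 0;0 0 0 0;0 0 0 0;0 0 0 0' 0.6; python3 -m pendant '0 0 -0.03 0;0 0 -0.05 0;0 0 -0.06 0;0 0 -0.04 0;0 0 0 0'; python3 -m pendant '-0.05 0 0 0;-0.04 0 0 0;0 0 0 0;0 0 0 0'; python3 - <<'E'
from h import *
o=env.get_obs(); c=capture("wrist"); 
E=np.eye(4);E[:3,:3]=o["eef_rot"];E[:3,3]=o["eef_pos"]; c["T"]=E@c["tool_from_camera"]
P=pts(c); save("w5.png",c["image"]); z=P[...,2]
k=(z>.115)&(z<.135)&(np.hypot(P[...,0]-.451,P[...,1]+.2855)<.03); q=P[k]; print(len(q),cv2.minAreaRect((q[:,:2]*1000).astype(np.float32)),np.median(z[k]))
c=capture("top"); save("top2.png",c["image"])
E
```

```text
t: 22.98
eef_pos: [0.4515, -0.2863, 0.0805]
eef_rot: [[0.148, 0.989, -0.0], [0.989, -0.148, 0.0], [0.0, -0.0, -1.0]]
force: [-0.6, -0.6, -0.1]
width: 0.596
gripper_force: 0.0
t: 23.6
eef_pos: [0.4521, -0.2869, 0.2635]
eef_rot: [[0.148, 0.989, 0.004], [0.989, -0.148, -0.005], [-0.004, 0.005, -1.0]]
force: [-0.3, -0.0, -0.4]
width: 0.597
gripper_force: 0.0
t: 24.1
eef_pos: [0.438, -0.3747, 0.2595]
eef_rot: [[0.148, 0.989, -0.001], [0.989, -0.148, 0.002], [0.002, -0.001, -1.0]]
force: [-0.4, 0.0, -0.6]
width: 0.596
gripper_force: 0.0
894 ((450.71820068359375, -286.21795654296875), (24.973974227905273, 25.21478843688965), 80.76280212402344) 0.12393396157147568
```

View pics/top2.png

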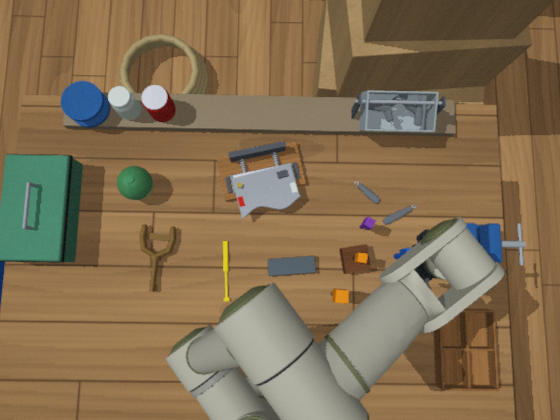

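The hone's top is at the original height (0.124 m) and it stands upright; everything else is where it was.

```bash
python3 -c "
from cell import env
print(env.sign_off())"
```

```text
the job is handed in; nothing more can be done
None
```

The pin was run along the whole edge from red to white, with contact readings of about 2–6 N. The hone is back fully in its hole and released, nothing else moved, and I handed the job in at about 24 s without getting a verdict back.

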